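First star-order pass on a vacuum pot's cover knobs

ROBOT

A 7-joint arm with a two-finger parallel gripper is mounted at the origin on the work surface. World frame = base frame: x ahead of the robot, y to its left, z up, the work surface at z = 0. Lengths are in m, angles in rad, forces in N, time in s.
With the tool pointing down it reaches from about 0.425 to 0.925 m from the base axis. Payload 6.8 kg.
Tool frame: the origin (TCP) lies between the finger pads; the fingertips stand 14 mm ahead of it and the grasp point (between the pads) lies 5 mm behind it (bot.tcp_to_tips is the distance from the TCP to the fingertips, in m); z points along the fingers, y is the line along which they close (so a half turn about z gives the same grasp; the last joint's range is limited). The gripper opens to 88 mm and grips with 3 to 60 N. Pads are 20 mm wide; open, the fingers measure 115 mm over their backs; the gripper's body (75 mm by 178 mm) begins 61 mm behind the grasp point.
Start: joints at [-1.407, 0.477, 0.022, 1.555, -0.011, 1.109, -0.083], TCP at [0.181, 0.65, 0.237] pointing down, gripper open.
Joint ranges: [-2.96, 2.96], [-0.34, 2.1], [-1.41, 1.46], [0.24, 2.44], [-1.37, 4.51], [0.17, 1.92], [-2.96, 2.96]. Speed limits (rad/s): [2.39, 2.39, 3.14, 3.14, 3.14, 3.14, 3.14].

INTERFACE

Orientations are given as a unit quaternion [x, y, z, w].
In Python, from cell import bot gives the robot as it stands.
- The arm moves only by the shell command python3 -m jog 'ROWS'. ROWS is JSON, one flat list of numbers, 7 for each row, row after row: the shift along the world's x, y, z in cm, then the turn, a rotation vector about the world's x, y, z in rad, then the gripper command: -1 is shut, 1 is fully open, values between are in proportion. A call has exactly 8 rows; each row is the pose to reach, as a shift and turn from the pose commanded when the call began; what a row does not reach only later rows make up. A row lasts 1/12 s, in which the tool goes at most 41.7 mm and 7.16 degrees, less where a joint would pass 70% of its speed; a pose out of reach is approached as far as the arm can. A call with a gripper value outside its range is refused whole. The fingers move at their own pace and stop on an object; the grip force is fixed at half the most. Time passes only in rows, so rows that repeat a pose let the fingers close, or fill a call up. It gives the time, the measured TCP pose, the force, the opening and the grip force at its end, in the units of the state.
- bot.read_state(): the state, without advancing time (a new reading comes with each control period).
- bot.camera(name): name is "scene" or "side" or "wrist"; returns a dict with "color" (420x560x3 uint8, red, green, blue), "camera_matrix" (3x3 intrinsics, pixels), "world_to_cam" (4x4, takes a point from world to camera coordinates); the wrist camera has in their place "tool_from_camera" (4x4, takes a point from camera to tool coordinates, whose origin is the TCP and whose axes are the flange's). Camera axes: x right, y down, z forward; pixel columns grow to the right and rows downward; lengths in m; the calibration is good to about 2 mm. A picture is of the moment at which its call begins: read the wrist's pose just before it. There is no depth.
- bot.hand_in(): hands the job in; it is judged then, once.
The state is a dict: "time_s": time; "joint_pos": joint angles; "qd": joint speeds; "tau": joint torques, N m; "ee_pos": TCP position; "tcp_rot": TCP orientation; "force": force on the tool from outside, world axes, zero at the start; "moment": the same for the moment, N m; "gripper_width": finger opening in m; "grasp_force": force on a finger pad.
Only numpy, scipy, OpenCV 4.12 (cv2) and the standard library are available. Lean on these libraries where they do the work, as an engineer would, in place of code of your own. Each camera call takes 0.05 s, during which the arm holds its last target. There are 200 camera calls.

TASK

The cover of the steel vacuum pot is being tightened in star order, a little each pass. Turn the wing knob beside the brass hose barb clockwise (seen from above) until its bar points straight at the cover's centre and no further, and only then do the same with the knob straight across from it. Leave the other two cover knobs as they are, and let go of everything.

Things in the scene. Friction and masses are not known exactly. Their poses are not given: they have to be found in the camera images.
- knob_first: Black wing knob beside the brass hose barb, which sticks out level from the pot's rim; first to turn. One of four equal knobs, 90 degrees apart, 75 mm from the cover's centre. Upright bar 52 x 14 mm, 16 to 54 mm above the cover; grip its 14 mm at 43 mm. Origin: on the turning axis at the cover's face (112 mm over the bench); z up, x along the bar, turning with it.
- knob_across: The knob straight across, 150 mm away; second to turn. Same form and axes. For both, x starts 45 to 70 degrees counter-clockwise (from above) of pointing at the other knob; turn it clockwise by that. Knobs do not rise or sink, have light friction (0.06 N m), stay where left and can go 65 degrees too far. A hub 28 mm wide ends 17 mm above the cover.
- knob_left_end (a point): Middle of the x end face of the bar of a third, equal cover knob, to be left as it is: 26 mm from that knob's axis, 35 mm above the cover; axes as that knob's. Neighbouring knobs' axes are 106 mm apart. Between the knobs only a low window and a loose white cassette lie on the cover, under 13 mm high.
- knob_right_end (a point): The same point on the fourth cover knob, facing the third across the cover; also to be left as it is. The cover is a round aluminium plate 232 mm across on a steel pot fixed to the bench.

How it is judged:
On the way, in this order (a step that is already met when the one before it is completed fails the run):
1. the knob beside the barb is turned until its bar points at the centre, the knob across still being loose (y of knob_across in the frame of knob_first between -0.039 and 0.039 m and y of knob_first in the frame of knob_across below -0.05 m), for 0.3 s.
2. then the knob across is turned until its bar points at the centre (y of knob_first in the frame of knob_across between -0.039 and 0.039 m), for 0.3 s.
At the end, for the whole second after the job is handed in: The bars of knob_first and knob_across both point at the cover's centre (and so at each other) within 15 degrees and are at rest; the other two cover knobs are within 20 degrees (9 mm at the bar's end) of where they started (all of step 2 and y of knob_across in the frame of knob_first between -0.039 and 0.039 m and distance of each of knob_left_end, knob_right_end from where it was at the start of the episode below 0.009 m and angular speed of each of knob_first, knob_across below 0.1 rad/s); the robot touches nothing.
It fails at once if a knob of the pair is overtightened: turned more than 30 degrees past pointing at the centre (y of knob_across in the frame of knob_first above 0.075 m or y of knob_first in the frame of knob_across above 0.075 m).
It fails at once if one of the other two cover knobs is turned by more than 20 degrees (distance of any of knob_left_end, knob_right_end from where it was at the start of the episode above 0.009 m).
It also fails if it takes over 46 s, if anything falls off the work surface, if the arm or the gripper's body presses on something with over 40 N, if the wrist force passes 120 N, or if a joint passes its speed limit or range.

## Working session

There is one attempt and no reset: what is moved stays moved. The work goes in short steps, Python scripts to look and compute and a shell command to move; the robot and the scene stay as the last step left them, time stands still between calls to the robot, and variables do not carry over. Pictures are saved under pics/ and viewed, at most 10 in all, crops included, and the job is handed in when it is done.

```bash
mkdir -p pics; python3 - <<'E'
from cell import bot
import cv2,numpy as np,pickle
s=bot.read_state();print(s['time_s'],s['ee_pos'],s['tcp_rot'],s['gripper_width'])
d={n:bot.camera(n) for n in ['scene','side','wrist']}
pickle.dump((s,d),open('d0.pkl','wb'))
for n in d: cv2.imwrite(f'pics/{n}0.png',d[n]['color'][:,:,::-1])
print(d['wrist']['tool_from_camera'],d['scene']['world_to_cam'],d['side']['world_to_cam'])
E
```

```text
0.0 [0.18109782 0.64966234 0.23569617] [ 1.35445315e-01  9.90784416e-01 -8.98584488e-04 -3.08413097e-05] 0.08774105186181265
[[ 5.65070432e-04 -9.64053903e-01 -2.65706138e-01  7.29382935e-02]
 [ 9.99999671e-01  6.99274492e-04 -4.10483771e-04 -1.12688267e-03]
 [ 5.81530006e-04 -2.65705819e-01  9.64053982e-01 -1.48271871e-01]
 [ 0.00000000e+00  0.00000000e+00  0.00000000e+00  1.00000000e+00]] [[ 0.58565382  0.81055838 -0.00217223 -0.36870585]
 [ 0.650862   -0.47186205 -0.59474773 -0.26059304]
 [-0.48310275  0.34690246 -0.80390946  1.03180794]
 [ 0.          0.          0.          1.        ]] [[-0.78349208 -0.62117426  0.01681329  0.45173503]
 [-0.41509902  0.50304974 -0.75804602  0.3429311 ]
 [ 0.46242075 -0.60090223 -0.65198432  0.60890765]
 [ 0.          0.          0.          1.        ]]
```

View pics/scene0.png

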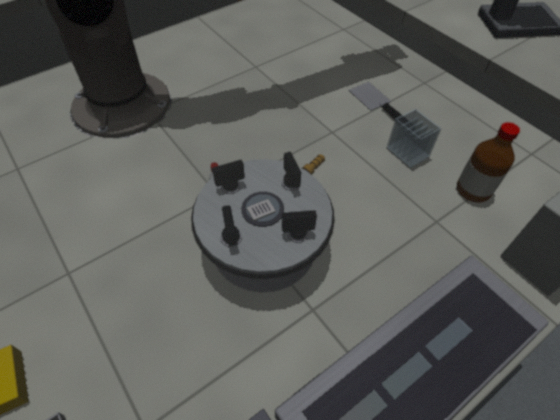

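View pics/side0.png

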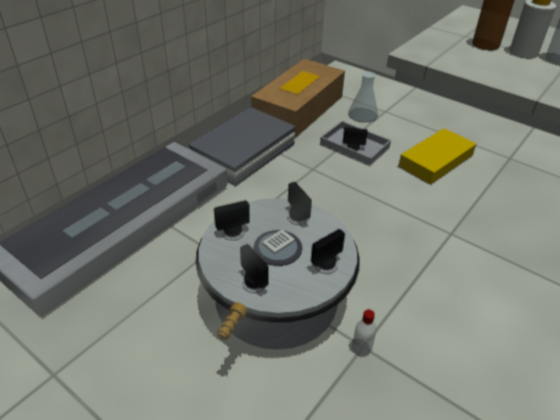

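Scene view: the barb is at (315,163), so knob_first is at (291,172) and knob_across at (230,228). In the side view, the barb is at (232,320), knob_first at (254,268) and knob_across at (299,203). Next I'll rectify both views to the bar-top plane.

```bash
cat > h.py <<'E'
import numpy as np,cv2
def ray(c,uv,z):
    K=np.array(c['camera_matrix']);T=np.linalg.inv(c['world_to_cam'])
    r=T[:3,:3]@np.linalg.solve(K,[*uv,1]);o=T[:3,3]
    return o+r*(z-o[2])/r[2]
def rect(c,z,x0,y0,S=2000,n=560,m=400):
    # image: col = (y0-y)*S... x up, y left
    K=np.array(c['camera_matrix']);W=np.array(c['world_to_cam'])
    P=K@np.c_[W[:3,0],W[:3,1],W[:3,2]*z+W[:3,3]]
    A=np.array([[0,-1/S,x0],[-1/S,0,y0],[0,0,1]]) # (col,row)->x,y
    return cv2.warpPerspective(c['color'],P@A,(m,n),flags=cv2.INTER_CUBIC|cv2.WARP_INVERSE_MAP)
E
python3 - <<'E'
import pickle,numpy as np,cv2
from h import *
s,d=pickle.load(open('d0.pkl','rb'))
for n,p in [('scene',[(262,209)]),('side',[(278,246)])]:
    print(n,[ray(d[n],q,.115) for q in p])
c=(ray(d['scene'],(262,209),.115)+ray(d['side'],(278,246),.115))/2
x0,y0=c[0]+.13,c[1]+.13
print(x0,y0)
ims=[]
for n in ['scene','side']:
    ims.append(rect(d[n],.166,x0,y0,1500,390,390))
cv2.imwrite('pics/rect.png',np.hstack(ims)[:,:,::-1])
E
```

```text
scene [array([0.53561069, 0.04803637, 0.115     ])]
side [array([0.53635318, 0.05009007, 0.115     ])]
0.6659819353729538 0.17906321736749564
```

View pics/rect.png

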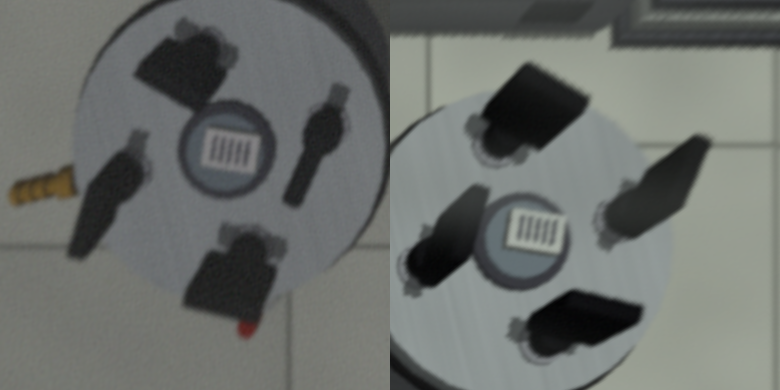

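View pics/wrist0.png

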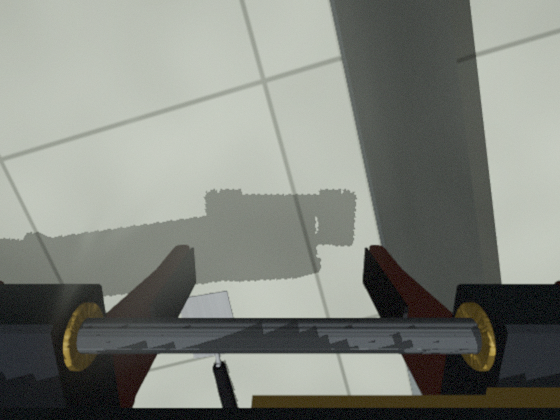

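```bash
cat >> h.py <<'E'
def proj(c,P):
    W=np.array(c['world_to_cam']);q=(np.asarray(P)@W[:3,:3].T+W[:3,3])@np.array(c['camera_matrix']).T
    return q[:,:2]/q[:,2:]
def fill(img,c,P,v=1):
    cv2.fillConvexPoly(img,cv2.convexHull(np.round(proj(c,P)*16).astype(np.int32)),v,shift=4)
def knob(k,a):
    u=np.array([np.cos(a),np.sin(a)]);n=np.array([-u[1],u[0]])
    return np.array([[*(k+i*.026*u+j*.007*n),z] for i in(-1,1) for j in(-1,1) for z in(.128,.166)])
t=np.linspace(0,2*np.pi,40)
def cyl(k,r,zs): return np.array([[k[0]+r*np.cos(b),k[1]+r*np.sin(b),z] for b in t for z in zs])
E
cat > fit.py <<'E'
import pickle
from h import *
from scipy.optimize import differential_evolution as DE
s,d=pickle.load(open('d0.pkl','rb'))
c0=np.array([.536,.049]);cams=[d['scene'],d['side']];M=[];R=[]
for c in cams:
    M.append((c['color'].max(2)<52).astype(np.uint8))
    r=np.zeros((420,560),np.uint8);fill(r,c,cyl(c0,.1,[.112]));fill(r,c,cyl(c0,.1,[.166]));R.append(r)
def model(p,c):
    m=np.zeros((420,560),np.uint8)
    for i in range(4):
        b=p[2]+i*np.pi/2;k=p[:2]+.075*np.array([np.cos(b),np.sin(b)])
        fill(m,c,knob(k,b+np.pi+p[3+i]))
        fill(m,c,cyl(k,.012,[.113,.129]))
    return m
def cost(p): return sum(int(((model(p,c)!=m)&(r>0)).sum()) for c,m,r in zip(cams,M,R))
r=np.deg2rad
if __name__=='__main__':
    o=DE(cost,[(.525,.547),(.038,.06),(r(45),r(130)),(r(40),r(75)),(r(-90),r(90)),(r(40),r(75)),(r(-90),r(90))],seed=1,popsize=12,maxiter=120)
    p=o.x;print(o.fun,[int((m*q).sum()) for m,q in zip(M,R)],p[:2],np.rad2deg(p[2:]))
    for i in (0,2):
        b=p[2]+i*np.pi/2;print(p[:2]+.075*np.array([np.cos(b),np.sin(b)]),np.rad2deg(b+np.pi+p[3+i]))
    np.save('p.npy',p)
    v=[]
    for c,q in zip(cams,R):
        im=c['color'][:,:,::-1].copy();cs,_=cv2.findContours(model(p,c),0,1);cv2.drawContours(im,cs,-1,(0,0,255),1)
        x,y,w,h=cv2.boundingRect(q);v.append(cv2.resize(im[y-20:y+h+40,x-20:x+w+20],(390,390)))
    cv2.imwrite('pics/fit.png',np.hstack(v))
E
time python3 fit.py
```

```text
1489.0 [2289, 3096] [0.53618931 0.04937343] [103.18723769  48.8991254   73.05874002  45.1071573   58.09376132]
[0.51907926 0.12239566] 332.0863630895778
[ 0.55329936 -0.0236488 ] 508.29439498708024
real	0m4.854s
user	0m5.253s
sys	0m0.088s
```

View pics/fit.png

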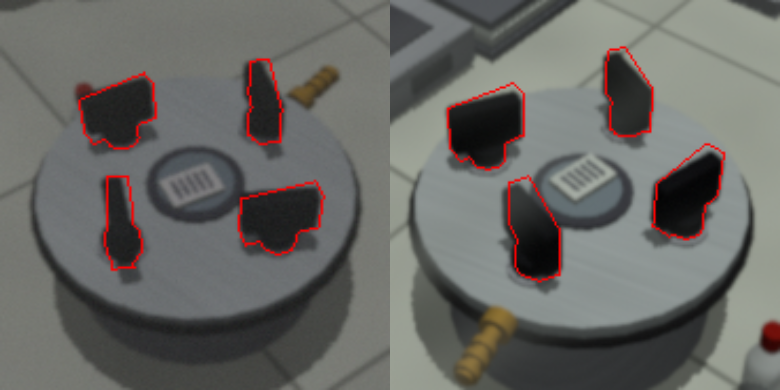

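The fit is good: knob_first at (0.519, 0.122) with its bar 48.9° CCW of the centre direction, and knob_across at (0.553, −0.024) at 45.1°. Now I'll move over knob_first.

```bash
python3 -m jog '[2.1,-3.3,0,0,0,0,1, 4.2,-6.6,0,0,0,0,1, 6.3,-9.9,0,0,0,0,1, 8.4,-13.2,0,0,0,0,1, 10.5,-16.5,0,0,0,0,1, 12.6,-19.8,0,0,0,-0.1,0.5, 14.7,-23.1,0,0,0,-0.2,0, 16.8,-26.4,0,0,0,-0.215,0]'; python3 -m jog '[2.1,-3.3,0,0,0,0,0, 4.2,-6.6,0,0,0,0,0, 6.3,-9.9,0,0,0,0,0, 8.4,-13.2,0,0,0,0,0, 10.5,-16.5,0,0,0,0,0, 12.6,-19.8,0,0,0,0,0, 14.7,-23.1,0,0,0,0,0, 17.0,-26.4,0,0,0,0,0]'; python3 -m jog '[0,0,0,0,0,0,0,0,0,0,0,0,0,0,0,0,0,0,0,0,0,0,0,0,0,0,0,0,0,0,0,0,0,0,0,0,0,0,0,0,0,0,0,0,0,0,0,0,0,0,0,0,0,0,0,0]'
python3 - <<'E'
from cell import bot
import pickle
from h import *
from scipy.spatial.transform import Rotation as Ro
s=bot.read_state();c=bot.camera('wrist')
T=np.eye(4);T[:3,:3]=Ro.from_quat(s['tcp_rot']).as_matrix();T[:3,3]=s['ee_pos']
c['world_to_cam']=np.linalg.inv(T@np.array(c['tool_from_camera']))
print(s['ee_pos'],np.rad2deg(np.arctan2(T[1,1],T[0,1])))
p=np.load('p.npy');im=c['color'][:,:,::-1].copy()
for i in (0,2):
    b=p[2]+i*np.pi/2;k=p[:2]+.075*np.array([np.cos(b),np.sin(b)]);m=np.zeros((420,560),np.uint8);fill(m,c,knob(k,b+np.pi+p[3+i]))
    cs,_=cv2.findContours(m,0,1);cv2.drawContours(im,cs,-1,(0,0,255),1)
cv2.imwrite('pics/w1.png',im)
E
```

```text
time_s: 0.82
ee_pos: [0.3499, 0.3843, 0.2366]
tcp_rot: [0.244, 0.97, 0.0, -0.0]
force: [1.2, 0.1, 0.3]
gripper_width: 0.0713
grasp_force: 0.0
time_s: 1.48
ee_pos: [0.5195, 0.1205, 0.2367]
tcp_rot: [0.241, 0.971, 0.0, -0.0]
force: [0.2, 0.9, -0.4]
gripper_width: 0.0438
grasp_force: 0.0
time_s: 2.15
ee_pos: [0.519, 0.1228, 0.2367]
tcp_rot: [0.24, 0.971, 0.0, -0.0]
force: [0.1, 0.1, 0.2]
gripper_width: 0.0438
grasp_force: 0.0
[0.51896745 0.1228486  0.23669362] 62.169764436856866
```

View pics/w1.png

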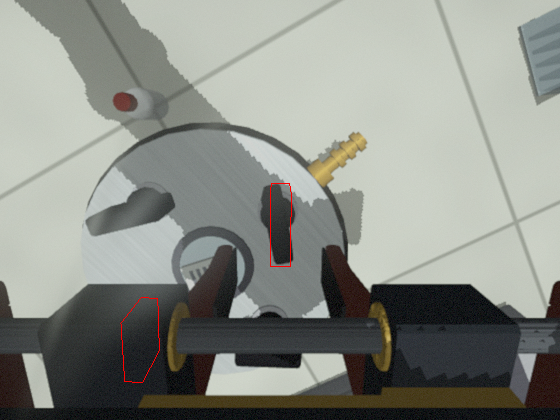

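The wrist view shows knob_first's bar at (277,222), on the predicted position but about 6° further CCW. The turn is set by the gripper's final absolute angle, so I'll add 0.1 rad, descend and close.

```bash
python3 -m jog '[0,0,-2,0,0,0.1,0, 0,0,-4.5,0,0,0.1,0, 0,0,-7,0,0,0.1,0, 0,0,-8.7,0,0,0.1,0, 0,0,-8.7,0,0,0.1,0, 0,0,-8.7,0,0,0.1,-1, 0,0,-8.7,0,0,0.1,-1, 0,0,-8.7,0,0,0.1,-1]'; python3 -m jog '[0,0,0,0,0,0,-1,0,0,0,0,0,0,-1,0,0,0,0,0,0,-1,0,0,0,0,0,0,-1,0,0,0,0,0,0,-1,0,0,0,0,0,0,-1,0,0,0,0,0,0,-1,0,0,0,0,0,0,-1]'
python3 -c "
from cell import bot
s=bot.read_state();print(s['moment'],s['joint_pos'])"
```

```text
time_s: 2.87
ee_pos: [0.5202, 0.1225, 0.1511]
tcp_rot: [0.192, 0.981, 0.001, 0.001]
force: [0.8, -0.7, -0.0]
gripper_width: 0.0274
grasp_force: 0.0
time_s: 3.53
ee_pos: [0.5196, 0.1215, 0.1506]
tcp_rot: [0.193, 0.981, -0.0, 0.0]
force: [-1.4, -3.9, 5.8]
gripper_width: 0.0136
grasp_force: 29.9
[-0.73653692  0.50946169  0.08822107] [-0.5953748   0.35853935  0.30599378  1.99272739 -0.14573299  0.81028797
  0.97633157]
```

```bash
python3 -m jog '[0,0,0,0,0,-0.08,-1, 0,0,0,0,0,-0.16,-1, 0,0,0,0,0,-0.24,-1, 0,0,0,0,0,-0.32,-1, 0,0,0,0,0,-0.40,-1, 0,0,0,0,0,-0.48,-1, 0,0,0,0,0,-0.56,-1, 0,0,0,0,0,-0.64,-1]'; python3 -m jog '[0,0,0,0,0,-0.08,-1, 0,0,0,0,0,-0.16,-1, 0,0,0,0,0,-0.24,-1, 0,0,0,0,0,-0.315,-1, 0,0,0,0,0,-0.315,-1, 0,0,0,0,0,-0.315,-1, 0,0,0,0,0,-0.315,-1, 0,0,0,0,0,-0.315,-1]'
python3 - <<'E'
from cell import bot
import cv2,pickle
from scipy.spatial.transform import Rotation as Ro
s=bot.read_state();print(s['moment'],Ro.from_quat(s['tcp_rot']).as_matrix()[:,1])
d={n:bot.camera(n) for n in ['scene','side']};pickle.dump((s,d),open('d1.pkl','wb'))
E
```

```text
time_s: 4.2
ee_pos: [0.5192, 0.1209, 0.1506]
tcp_rot: [0.493, 0.87, -0.0, 0.0]
force: [-3.4, -4.8, 8.3]
gripper_width: 0.0139
grasp_force: 29.9
time_s: 4.87
ee_pos: [0.5188, 0.1207, 0.1506]
tcp_rot: [0.622, 0.783, -0.001, -0.0]
force: [-3.9, -4.9, 9.6]
gripper_width: 0.0139
grasp_force: 30.0
[-1.2065279   1.13232023 -0.0230534 ] [ 0.97421366  0.22562478 -0.00109188]
```

```bash
python3 -m jog '[0,0,0,0,0,0,0, 0,0,0,0,0,0,0, 0,0,0,0,0,0,0, 0,0,0,0,0,0,0, 0,0,2,0,0,0,0, 0,0,5,0,0,0,0, 0,0,8.7,0,0,0,0, 0,0,8.7,0,0,0,0]'; python3 -m jog '[0.6,-2.4,0,0,0,0.1,0, 1.1,-4.8,0,0,0,0.2,0, 1.7,-7.2,0,0,0,0.3,0, 2.2,-9.6,0,0,0,0.4,0, 2.8,-12,0,0,0,0.5,0, 3.4,-14.6,0,0,0,0.6,0, 3.4,-14.6,0,0,0,0.7,0, 3.4,-14.6,0,0,0,0.79,0]';  python3 -m jog '[0,0,0,0,0,0,0,0,0,0,0,0,0,0,0,0,0,0,0,0,0,0,0,0,0,0,0,0,0,0,0,0,0,0,0,0,0,0,0,0,0,0,0,0,0,0,0,0,0,0,0,0,0,0,0,0]'
python3 - <<'E'
from cell import bot
from h import *
from scipy.spatial.transform import Rotation as Ro
s=bot.read_state();c=bot.camera('wrist')
T=np.eye(4);T[:3,:3]=Ro.from_quat(s['tcp_rot']).as_matrix();T[:3,3]=s['ee_pos']
c['world_to_cam']=np.linalg.inv(T@np.array(c['tool_from_camera']))
print(s['ee_pos'],np.rad2deg(np.arctan2(T[1,1],T[0,1])))
p=np.load('p.npy');p[3]=0;im=c['color'][:,:,::-1].copy()
for i in (0,2):
    b=p[2]+i*np.pi/2;k=p[:2]+.075*np.array([np.cos(b),np.sin(b)]);m=np.zeros((420,560),np.uint8);fill(m,c,knob(k,b+np.pi+p[3+i])[1::2])
    cs,_=cv2.findContours(m,0,1);cv2.drawContours(im,cs,-1,(0,0,255),1)
cv2.imwrite('pics/w2.png',im)
c=bot.camera('side');im=c['color'][150:320,170:390,::-1]
cv2.imwrite('pics/s2.png',cv2.resize(im,None,fx=2.5,fy=2.5))
E
```

```text
time_s: 5.63
ee_pos: [0.5228, 0.1229, 0.2426]
tcp_rot: [0.622, 0.783, 0.004, 0.002]
force: [1.1, -0.0, -0.1]
gripper_width: 0.0439
grasp_force: 0.0
time_s: 6.3
ee_pos: [0.5535, -0.0259, 0.2366]
tcp_rot: [0.272, 0.962, -0.0, 0.0]
force: [1.0, 0.8, 0.6]
gripper_width: 0.0439
grasp_force: 0.0
time_s: 6.97
ee_pos: [0.5532, -0.0236, 0.2367]
tcp_rot: [0.272, 0.962, 0.0, -0.0]
force: [0.4, 0.2, -0.3]
gripper_width: 0.0438
grasp_force: 0.0
[ 0.55318484 -0.02364099  0.23666477] 58.37895273227341
```

View pics/w2.png

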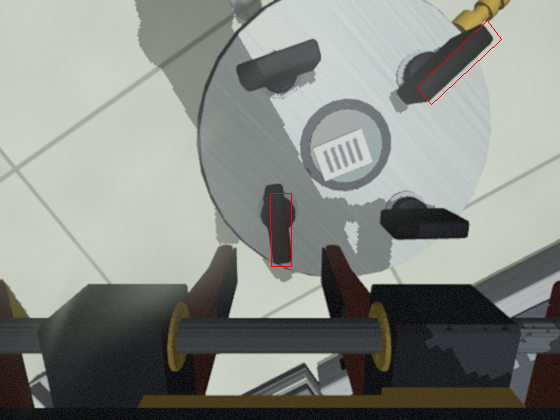

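View pics/s2.png

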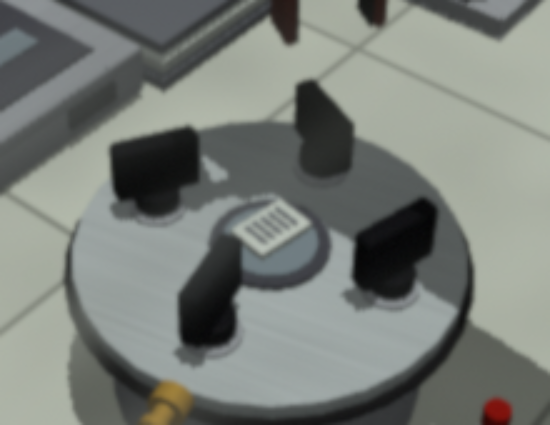

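Wrist view: knob_first's bar, (410,95) to (492,35), now points at the cover centre, about (345,143). knob_across at (279,225) is where predicted, about 4–5° further CCW. The side view agrees, and the other two knobs haven't moved. Next is knob_across.

```bash
python3 -m jog '[0,0,-2,0,0,0.08,0, 0,0,-4.5,0,0,0.08,0, 0,0,-7,0,0,0.08,0, 0,0,-8.7,0,0,0.08,0, 0,0,-8.7,0,0,0.08,0, 0,0,-8.7,0,0,0.08,-1, 0,0,-8.7,0,0,0.08,-1, 0,0,-8.7,0,0,0.08,-1]'; python3 -m jog '[0,0,0,0,0,0,-1,0,0,0,0,0,0,-1,0,0,0,0,0,0,-1,0,0,0,0,0,0,-1,0,0,0,0,0,0,-1,0,0,0,0,0,0,-1,0,0,0,0,0,0,-1,0,0,0,0,0,0,-1]'
```

```text
time_s: 7.73
ee_pos: [0.5543, -0.0238, 0.1511]
tcp_rot: [0.234, 0.972, 0.0, 0.001]
force: [0.2, 0.2, -0.1]
gripper_width: 0.0275
grasp_force: 0.0
time_s: 8.4
ee_pos: [0.5535, -0.0246, 0.1507]
tcp_rot: [0.234, 0.972, -0.0, 0.001]
force: [-2.7, -1.9, 6.9]
gripper_width: 0.0141
grasp_force: 29.9
```

```bash
python3 -m jog '[0,0,0,0,0,-0.08,-1, 0,0,0,0,0,-0.16,-1, 0,0,0,0,0,-0.24,-1, 0,0,0,0,0,-0.32,-1, 0,0,0,0,0,-0.40,-1, 0,0,0,0,0,-0.48,-1, 0,0,0,0,0,-0.56,-1, 0,0,0,0,0,-0.64,-1]'; python3 -m jog '[0,0,0,0,0,-0.08,-1, 0,0,0,0,0,-0.16,-1, 0,0,0,0,0,-0.23,-1, 0,0,0,0,0,-0.23,-1, 0,0,0,0,0,-0.23,-1, 0,0,0,0,0,-0.23,-1, 0,0,0,0,0,-0.23,-1, 0,0,0,0,0,-0.23,-1]'; python3 -m jog '[0,0,0,0,0,0,0, 0,0,0,0,0,0,0, 0,0,0,0,0,0,0, 0,0,0,0,0,0,0, 0,0,2,0,0,0,0, 0,0,5,0,0,0,0, 0,0,9,0,0,0,0, 0,0,12,0,0,0,0]'; python3 -m jog '[0,0,0,0,0,0,0,0,0,0,0,0,0,0,0,0,0,0,0,0,0,0,0,0,0,0,0,0,0,0,0,0,0,0,0,0,0,0,0,0,0,0,0,0,0,0,0,0,0,0,0,0,0,0,0,0]'
python3 - <<'E'
from cell import bot
import cv2
c=bot.camera('wrist');cv2.imwrite('pics/w3.png',c['color'][:,:,::-1])
E
```

```text
time_s: 9.07
ee_pos: [0.5531, -0.0251, 0.1507]
tcp_rot: [0.53, 0.848, -0.0, 0.0]
force: [-3.0, -3.0, 8.0]
gripper_width: 0.0137
grasp_force: 29.9
time_s: 9.73
ee_pos: [0.5529, -0.0252, 0.1507]
tcp_rot: [0.622, 0.783, -0.0, 0.0]
force: [-3.9, -3.8, 9.7]
gripper_width: 0.0138
grasp_force: 29.9
time_s: 10.4
ee_pos: [0.5534, -0.0239, 0.2718]
tcp_rot: [0.622, 0.783, 0.0, 0.0]
force: [1.3, 0.4, 0.5]
gripper_width: 0.0437
grasp_force: 0.0
time_s: 11.07
ee_pos: [0.553, -0.0238, 0.2692]
tcp_rot: [0.622, 0.783, -0.0, -0.0]
force: [0.3, -0.5, 0.2]
gripper_width: 0.0438
grasp_force: 0.0
```

View pics/w3.png

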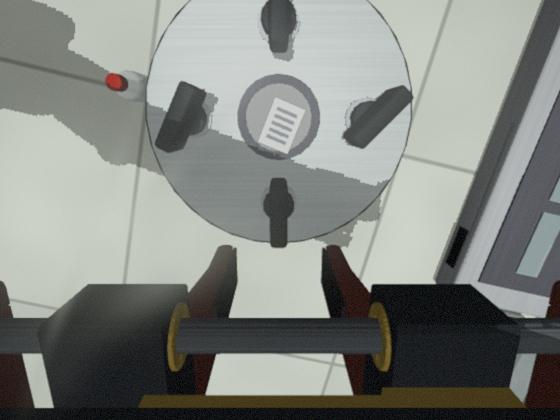

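Both bars of the pair, (278,25) and (278,210), line up through the centre at (278,115). The other two knobs haven't been moved, and the gripper is clear.

```bash
python3 -c "
from cell import bot
print(bot.hand_in())"
```

```text
the job is handed in; nothing more can be done
None
```

I turned the knob beside the barb and then the one across from it until both bars pointed at the cover's centre, left the other two knobs alone, let go of everything and handed the job in at about 11 s; the hand-in gave no verdict.

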